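# Hang the rinsed wash baskets on the drip stands

### The arm

A 6-joint arm with a two-finger parallel gripper is mounted at the origin on a cart in front of the work surface, level with it; the furniture and walls round the work are solid. World frame = base frame: x ahead of the robot, y to its left, z up, the work surface at z = 0. Lengths are in m, angles in rad, forces in N, time in s.
With the tool pointing down it reaches from about 0.3 to 0.875 m from the base axis. Payload 4.2 kg.
Tool frame: the origin (TCP) lies at the centre of the arm's flange, where the gripper is bolted on; the fingertips stand 173 mm ahead of it and the grasp point (between the pads) lies 155 mm ahead of it; z points along the fingers, y is the line along which they close (so a half turn about z gives the same grasp; the last joint's range is limited). The gripper opens to 85 mm and grips with 20 to 120 N. Pads are 22 mm wide; open, the fingers measure 114 mm over their backs; the gripper's body (76 mm by 85 mm) begins 54 mm behind the grasp point. The pads swing forward as they close: fully open they stand 13 mm farther back than shut.
Start: joints at [-1.339, 0.32, 1.565, -0, 1.257, -0.02], TCP at [0.143, -0.557, 0.405] pointing down, gripper open.
Joint ranges: [-3.11, 3.11], [-0.84, 2.01], [0.21, 2.61], [-1.34, 4.49], [0.05, 2.63], [-2.56, 2.56]. Speed limits (rad/s): [2.57, 2.57, 3.14, 3.14, 3.14, 3.14].

### API

Orientations are given as a rotation vector (axis times angle).
In Python, from rig import get_obs, eyes, order gives the robot as it stands. The module is installed in compiled form; this text tells all that it offers.
- The arm moves only by the shell command python3 -m inch 'ROWS' [FORCE]. ROWS is JSON, a list of rows, each a list of 5 numbers: the shift along the world's x, y, z in mm, then the turn about the world's z in degrees, then the closure, from 0 (fully open) to 1 (shut). A call has 1 to 20 rows; each row is the pose to reach, as a shift and turn from the pose commanded when the call began; what a row does not reach only later rows make up. A row lasts 1/12 s, in which the tool goes at most 41.7 mm and 7.16 degrees, less where a joint would pass 70% of its speed; a pose out of reach is approached as far as the arm can. A call with a gripper value outside its range is refused whole. The fingers move at their own pace and stop on an object; FORCE is the grip in N (left out, the last holds). Time passes only in rows, so rows that repeat a pose let the fingers close. It gives the time, the measured TCP pose, the force, the opening and the grip force at its end, in the units of the state.
- get_obs(): the state, without advancing time (a new reading comes with each control period).
- eyes.camera(name): name is "side" or "top"; returns a dict with "img" (384x512x3 uint8, red, green, blue), "intrinsics" (3x3 intrinsics, pixels), "R" (3x3) and "t" (3): a world point X has camera coordinates R X + t. Camera axes: x right, y down, z forward; pixel columns grow to the right and rows downward; lengths in m; the calibration is good to about 2 mm. A picture is of the moment at which its call begins. There is no depth.
- order.job_done(): hands the job in; it is judged then, once.
The state is a dict: "time": time; "joint_positions": joint angles; "joint_velocities": joint speeds; "joint_efforts": joint torques, N m; "position": TCP position; "orientation": TCP orientation; "force": force on the tool from outside, world axes, zero at the start; "moment": the same for the moment, N m; "width": finger opening in m; "grip_force": force on a finger pad.
Only numpy, scipy, OpenCV 4.12 (cv2) and the standard library are available. Lean on these libraries where they do the work, as an engineer would, in place of code of your own. Each camera call takes 0.05 s, during which the arm holds its last target. There are 200 camera calls.

### The job

The two wire wash baskets have been rinsed, each with a heat sink in it: hang them up to drip dry, the deep basket on the tall drip stand and the shallow basket on the short one. Thread the hole in each basket's handle tab over the upturned tip of the hook and slide it back round the bends until it hangs in the dip of the hook rod, straight and still and clear of the drip pan. Keep the heat sinks in their baskets and leave everything else on the bench standing where it is.

Things in the scene. Friction and masses are not known exactly. Their poses are not given: they have to be found in the camera images.
- deep_basket: Deep wire wash basket, 66 x 66 mm, walls 60 high; a wire bail rises from its y sides to a flat upright hanger tab on its axis: 28 mm wide along y, 5 thick along x, from z = 108 to 168 mm (the top). Solid above z = 134: pinch it there from above on the 28 mm edges (closing along y). Origin: underside centre. A half turn about z changes nothing. About 0.16 kg plus heat sink.
- shallow_basket: Shallow wire wash basket, 66 x 66 mm, walls 30 high; a wire bail rises from its y sides to a flat upright hanger tab on its axis: 28 mm wide along y, 5 thick along x, from z = 68 to 128 mm (the top). Solid above z = 94: pinch it there from above on the 28 mm edges (closing along y). Origin: underside centre. A half turn about z changes nothing. About 0.16 kg plus heat sink.
- deep_basket_hole (a point): centre of the 18 mm hole through the tab, along the basket's x, 124 mm above its underside; axes as the basket's
- shallow_basket_hole (a point): centre of the 18 mm hole through the tab, along the basket's x, 84 mm above its underside; axes as the basket's
- deep_basket_in (a point): centre of the deep basket's inner floor, 3 mm above its underside
- shallow_basket_in (a point): centre of the shallow basket's inner floor, 3 mm above its underside
- tall_stand: Tall drip stand, fixed: steel pan (x -50 to +70 mm, 88 wide, 12 high), upright 10 mm rod at x = +58, 217 high, and a bent hook of 6 mm rod in the plane y = 0: level at z = 200 from the upright to x = +21, dip, level again at 200 from x = -21 to -46, then 40 degrees up to the tip. Origin: on the bench below the dip. The hook points along -x.
- short_stand: Short drip stand, fixed: steel pan (x -50 to +70 mm, 88 wide, 12 high), upright 10 mm rod at x = +58, 157 high, and a bent hook of 6 mm rod in the plane y = 0: level at z = 140 from the upright to x = +21, dip, level again at 140 from x = -21 to -46, then 40 degrees up to the tip. Origin: on the bench below the dip. The hook points along -x.
- tall_stand_dip (a point): Tall stand: lowest point of the hook's dip, on the rod's centre line, 189 mm above the bench (x = 0); a basket hanging there has its hole's centre 6 mm lower; axes as the stand's
- short_stand_dip (a point): Short stand: lowest point of the hook's dip, on the rod's centre line, 129 mm above the bench (x = 0); a basket hanging there has its hole's centre 6 mm lower; axes as the stand's
- tall_stand_tip (a point): Tall stand: end of the hook's upturned tip on the rod's centre line: x = -73 mm, z = 219 mm in the stand's frame
- short_stand_tip (a point): Short stand: end of the hook's upturned tip on the rod's centre line: x = -73 mm, z = 159 mm in the stand's frame
- sink_deep: black finned heat sink, 45 x 45 x 22 mm, about 0.06 kg, lying loose in the deep basket; origin under its centre
- sink_shallow: the same heat sink, lying loose in the shallow basket; origin under its centre
- wash_bottle: bystander: white wash bottle with yellow cap and bent spout, body 71 mm across, 270 mm high with its spout; origin near the body's underside, the body's axis lies 26 mm along its +y
- wipe_box: bystander: white box of wipes, 70 x 110 mm, 89 mm high with the wipe that sticks out; origin under its centre
- white_jar: bystander: white jar, 50 mm across, 65 mm high; origin under its centre
- solder_spool: bystander: spool of solder, 56 x 72 x 35 mm; origin on its underside
- dropper_amber: bystander: small orange dropper bottle, 25 mm across, 56 mm high; origin under its centre
- loupe: bystander: black eye loupe, 40 mm across, 36 mm high; origin under its centre
- tweezers: bystander: steel tweezers, 122 x 14 x 9 mm, lying; origin under the centre, long along x

How it is judged:
By the outcome, as a careful person would: the job done as asked, in the order asked, and still so for the second after the job is handed in, with the robot touching nothing.
It also fails if it takes over 72 s, if anything falls off the work surface, if the arm or the gripper's body presses on something with over 40 N, if the wrist force passes 120 N, or if a joint passes its speed limit or range.

## Working session

There is one attempt and no reset: what is moved stays moved. The work goes in short steps, Python scripts to look and compute and a shell command to move; the robot and the scene stay as the last step left them, time stands still between calls to the robot, and variables do not carry over. Pictures are saved under pics/ and viewed, at most 10 in all, crops included, and the job is handed in when it is done.

```bash
mkdir -p pics; python3 - <<'E'
from rig import get_obs, eyes
import cv2,numpy as np
o=get_obs();print(o['time'],o['position'],o['orientation'],o['width'])
for n in('side','top'):
    c=eyes.camera(n);cv2.imwrite(f'pics/{n}0.png',c['img'][:,:,::-1]);np.savez(f'{n}.npz',K=c['intrinsics'],R=c['R'],t=c['t'])
    print(n,c['intrinsics'].tolist(),np.round(c['R'],3).tolist(),(-c['R'].T@c['t']).round(3))
E
```

```text
0.0 [ 0.14320277 -0.55670921  0.40387552] [-3.11496019e+00 -3.94202296e-01  3.19062432e-04] 0.0856302281392037
side [[407.26267656457986, 0.0, 259.5377033594659], [0.0, 407.26267656457986, 192.9339533954746], [0.0, 0.0, 1.0]] [[-0.922, -0.386, -0.021], [-0.132, 0.367, -0.921], [0.363, -0.847, -0.389]] [0.208 0.949 0.529]
top [[379.1937500521798, 0.0, 255.24230234068045], [0.0, 379.1937500521798, 196.55070519191884], [0.0, 0.0, 1.0]] [[0.017, -1.0, -0.019], [-0.982, -0.013, -0.187], [0.187, 0.022, -0.982]] [0.367 0.076 1.181]
```

View pics/side0.png

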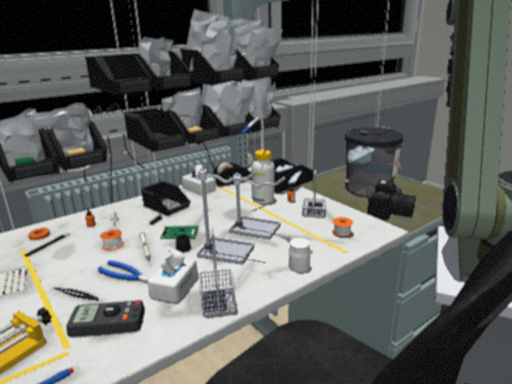

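View pics/top0.png

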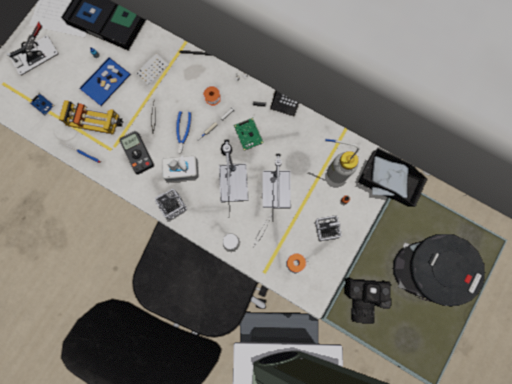

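```bash
python3 - <<'E'
import cv2
t=cv2.imread('pics/top0.png')[135:255,150:350];cv2.imwrite('pics/topc.png',cv2.resize(t,None,fx=4,fy=4,interpolation=cv2.INTER_CUBIC))
t=cv2.imread('pics/side0.png')[150:320,180:340];cv2.imwrite('pics/sidec.png',cv2.resize(t,None,fx=3.5,fy=3.5,interpolation=cv2.INTER_CUBIC))
E
```

```text
(no output)
```

View pics/topc.png

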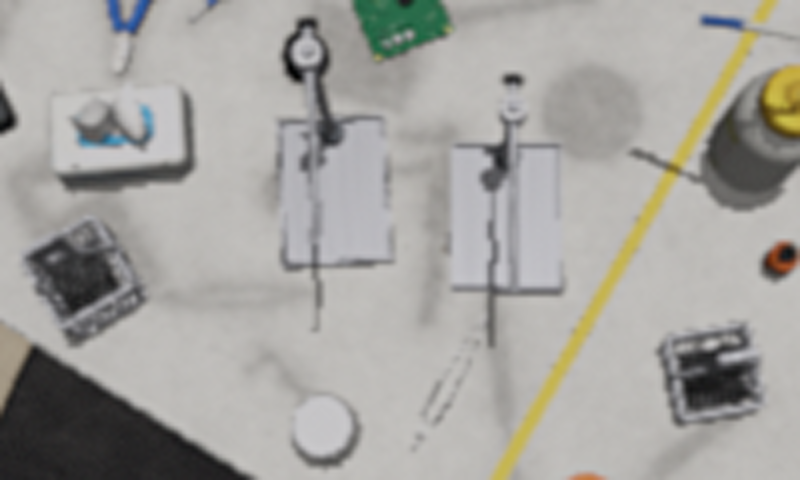

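View pics/sidec.png

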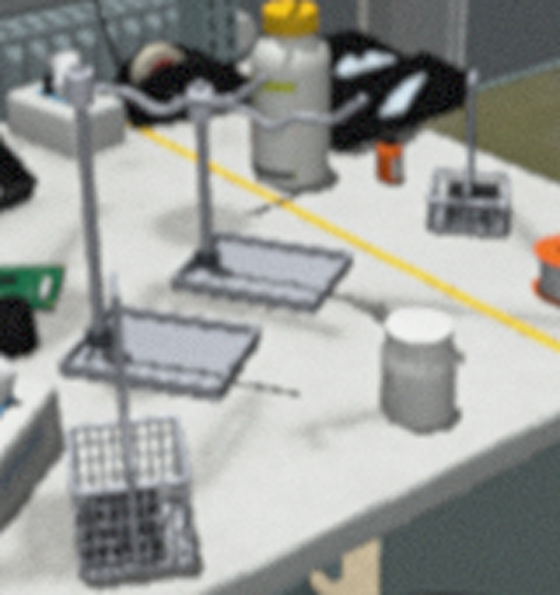

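```bash
cat > h.py <<'E'
import numpy as np,cv2
def cam(n):
    d=np.load(f'{n}.npz');return d['K'],d['R'],d['t']
def ray(n,p,z):
    K,R,t=cam(n);C=-R.T@t;d=R.T@np.linalg.solve(K,[p[0],p[1],1]);return C+d*(z-C[2])/d[2]
def proj(n,X):
    K,R,t=cam(n);q=K@(R@np.asarray(X)+t);return q[:2]/q[2]
E
python3 - <<'E'
from h import *
T=lambda x,y,z:(ray('top',(150+(x-1.5)/4,135+(y-1.5)/4),z)*1000).round(0)[:2]
S=lambda x,y,z:(ray('side',(180+(x-1.2)/3.5,150+(y-1.2)/3.5),z)*1000).round(0)[:2]
print('tall pan',[T(*p,.012) for p in((278,118),(384,117),(394,263),(283,268))],'cap',T(307,50,.217),S(80,72,.217))
print('tall tip',T(316,330,.219))
print('short pan',[T(*p,.012) for p in((450,147),(560,145),(563,292),(450,289))],'cap',T(513,104,.157),S(203,90,.157))
print('short tip',T(491,346,.159),S(365,97,.159))
print('deep rim',[T(*p,.06) for p in((25,270),(95,218),(145,295),(72,345))],'tabtop',S(113,275,.168))
print('shal rim',[T(*p,.03) for p in((660,340),(750,323),(764,408),(678,424))],'tabtop',S(472,72,.128))
a=cv2.imread('pics/top0.png')
c=[cv2.resize(q,(400,400),interpolation=cv2.INTER_CUBIC) for q in(a[186:226,151:191],a[208:248,308:348])]
cv2.imwrite('pics/bk.png',np.hstack(c))
E
```

```text
tall pan [array([693., 220.]), array([695., 135.]), array([577., 124.]), array([571., 211.])] cap [683. 177.] [673. 192.]
tall tip [495. 165.]
short pan [array([671.,  82.]), array([673.,  -5.]), array([555.,  -8.]), array([557.,  80.])] cap [665.  38.] [654.  50.]
short tip [494.  52.] [533.  29.]
deep rim [array([559., 401.]), array([599., 350.]), array([541., 309.]), array([502., 362.])] tabtop [563. 354.]
shal rim [array([517., -80.]), array([ 531., -149.]), array([ 466., -158.]), array([453., -93.])] tabtop [ 497. -132.]
```

View pics/bk.png

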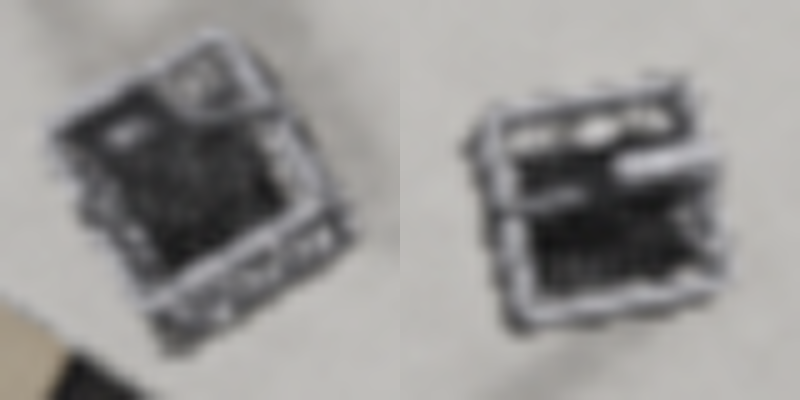

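```bash
python3 - <<'E'
from h import *
def rim(o,ps,z):
    P=np.array([ray('top',(o[0]+(x-4.5)/10,o[1]+(y-4.5)/10),z)[:2] for x,y in ps])*1000
    e=np.diff(np.vstack([P,P[:1]]),axis=0)
    print(P.mean(0).round(),np.hypot(*e.T).round(),np.degrees(np.arctan2(e[:,1],e[:,0])).round())
    return P.mean(0)
d=rim((151,186),((55,130),(225,30),(325,200),(150,300)),.06)
s=rim((308,208),((480,108),(685,85),(722,285),(525,318)) and ((80,108),(285,85),(322,285),(125,318)),.03)
for n,c,H,o,az in(('deep',d,.168,(151,186),-58),('shal',s,.128,(308,208),-81)):
    a=np.radians(az);u=np.array([np.cos(a),np.sin(a)])*14
    for k in(-1,0,1):
        X=[*((c+k*u)/1000),H];print(n,k,((proj('top',X)-o)*10+4.5).round(),'sidecrop',((proj('side',X)-[180,150])*3.5+1.2).round())
E
```

```text
[560. 360.] [59. 62. 60. 60.] [ -58. -147.  121.   32.]
[ 493. -120.] [63. 61. 60. 65.] [ -83. -171.  100.   11.]
deep -1 [ 48. 122.] sidecrop [114. 293.]
deep 0 [93. 96.] sidecrop [113. 281.]
deep 1 [138.  70.] sidecrop [112. 269.]
shal -1 [213. 168.] sidecrop [470.  83.]
shal 0 [263. 161.] sidecrop [472.  77.]
shal 1 [312. 154.] sidecrop [474.  72.]
```

```bash
python3 -m inch '[[30,40,20,0,0],[417,917,30,17.5,0],[417,917,30,17.5,0],[417,917,30,17.5,0],[417,917,30,17.5,0],[417,917,30,17.5,0],[417,917,30,17.5,0],[417,917,30,17.5,0],[417,917,30,17.5,0],[417,917,30,17.5,0],[417,917,30,17.5,0],[417,917,30,17.5,0],[417,917,30,17.5,0],[417,917,30,17.5,0],[417,917,30,17.5,0],[417,917,30,17.5,0],[417,917,30,17.5,0],[417,917,30,17.5,0],[417,917,30,17.5,0],[417,917,30,17.5,0]]' 40; python3 -c "
from rig import get_obs;o=get_obs();print(o['joint_positions'])"
```

```text
time: 1.77
position: [0.4881, 0.1996, 0.4317]
orientation: [3.02, 0.865, -0.001]
force: [1.0, -0.8, -0.3]
width: 0.0855
grip_force: 0.0
[ 3.66514092e-01  2.28116499e-01  1.62445504e+00 -3.48207928e-04
  1.28975177e+00  1.37942883e+00]
```

```bash
python3 -m inch '[[35,80,0,0,0],[70,155,0,0,0],[70,155,0,0,0],[70,155,0,0,0],[70,155,0,0,0],[70,155,0,0,0],[70,155,0,0,0]]'; python3 - <<'E'
from h import *
from rig import eyes
a=eyes.camera('top')['img'][:,:,::-1][170:245,120:220];b=eyes.camera('side')['img'][:,:,::-1][150:320,170:290]
a=cv2.resize(a,(450,338),interpolation=2);b=cv2.resize(b,(338*120//170,338),interpolation=2)
cv2.imwrite('pics/g1.png',np.hstack([a,b]))
E
```

```text
time: 2.35
position: [0.5578, 0.3523, 0.4311]
orientation: [3.019, 0.864, -0.003]
force: [-0.3, 0.2, 0.8]
width: 0.0853
grip_force: 0.0
```

View pics/g1.png

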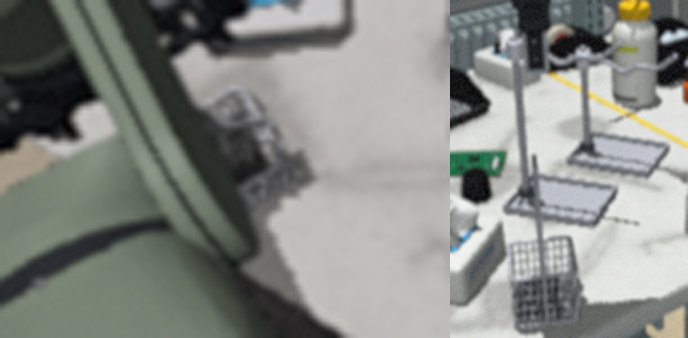

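```bash
python3 -m inch '[[2,8,-30,0,0],[2,8,-60,0,0],[2,8,-85,0,0],[2,8,-105,0,0],[2,8,-117,0,0],[2,8,-124,0,0],[2,8,-124,0,0.3],[2,8,-124,0,0.5],[2,8,-124,0,0.7],[2,8,-124,0,0.8],[2,8,-124,0,0.9],[2,8,-124,0,1],[2,8,-124,0,1],[2,8,-124,0,1],[2,8,-124,0,1],[2,8,-124,0,1]]' 50
```

```text
time: 3.78
position: [0.56, 0.3609, 0.3095]
orientation: [-3.019, -0.864, -0.004]
force: [-1.0, 1.4, 5.1]
width: 0.0266
grip_force: 50.1
```

```bash
python3 -m inch '[[0,0,4,0,1],[0,0,12,0,1],[0,0,25,0,1],[0,0,40,0,1],[0,0,58,0,1],[0,0,76,0,1],[0,0,92,0,1],[0,-3,102,0,1],[-2,-9,105,-1,1],[-4,-19,105,-3,1],[-7,-32,105,-5.5,1],[-11,-47,105,-8,1],[-15,-63,105,-10.5,1],[-19,-79,105,-13,1],[-23,-96,105,-15.5,1],[-27,-113,105,-18,1],[-31,-130,105,-20,1],[-34,-145,105,-22,1],[-37,-158,105,-24,1],[-40,-169,105,-25.5,1]]' 
python3 -m inch '[[-2,-9,0,-1,1],[-4,-16,0,-1.5,1],[-5,-22,0,-2,1],[-6,-26,0,-2,1],[-6,-28,0,-2,1],[-6,-29,0,-2,1],[-6,-29,0,-2,1],[-6,-29,0,-2,1],[-6,-29,0,-2,1]]'
python3 - <<'E'
from h import *
from rig import eyes
i=eyes.camera('top')['img'][:,:,::-1];cv2.imwrite('pics/t2.png',i);a=i[130:240,180:290]
j=eyes.camera('side')['img'][:,:,::-1];cv2.imwrite('pics/s2.png',j);b=j[130:300,180:340]
a=cv2.resize(a,(400,400),interpolation=2);b=cv2.resize(b,(400,425),interpolation=2)[:400]
cv2.imwrite('pics/g2.png',np.hstack([a,b]))
E
```

```text
time: 5.45
position: [0.5194, 0.1899, 0.4124]
orientation: [3.136, 0.17, -0.002]
force: [0.4, -0.3, -2.1]
width: 0.0268
grip_force: 49.4
time: 6.2
position: [0.514, 0.1628, 0.413]
orientation: [-3.139, -0.122, 0.0]
force: [-0.5, 0.4, -2.1]
width: 0.0266
grip_force: 49.4
```

View pics/g2.png

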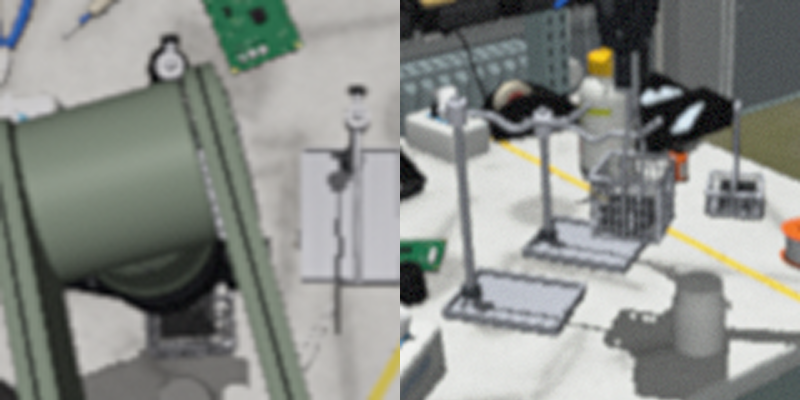

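```bash
python3 - <<'E'
from h import *
j=cv2.imread('pics/s2.png')[130:230,195:295];j=cv2.resize(j,(600,600),interpolation=2)
for st,y,hs in(((624,172),4.6,200),((604,37),1.5,140)):
    a=np.radians(y)
    for x,z in((-73,19),(-46,0),(-21,0),(0,-11),(21,0),(58,17)):
        p=proj('side',[(st[0]+x*np.cos(a))/1000,(st[1]+x*np.sin(a))/1000,(hs+z)/1000])
        q=(p-[195,130])*6+2.5;cv2.circle(j,tuple(int(v) for v in q),2,(0,0,255),-1);print(x,z,p.round(1))
for z in(.227,.227+.044):
    q=(proj('side',[.514,.1628,z])-[195,130])*6+2.5;cv2.circle(j,tuple(int(v) for v in q),3,(0,255,0),-1)
cv2.imwrite('pics/g3.png',j)
E
```

```text
-73 19 [255.8 171.8]
-46 0 [244.7 178.7]
-21 0 [234.4 177.7]
0 -11 [226.2 181.3]
21 0 [217.5 176. ]
58 17 [202.5 167.7]
-73 19 [283.9 178.3]
-46 0 [274. 184.]
-21 0 [264.9 182.9]
0 -11 [257.5 185.9]
21 0 [250.  181.1]
58 17 [236.9 173.6]
```

View pics/g3.png

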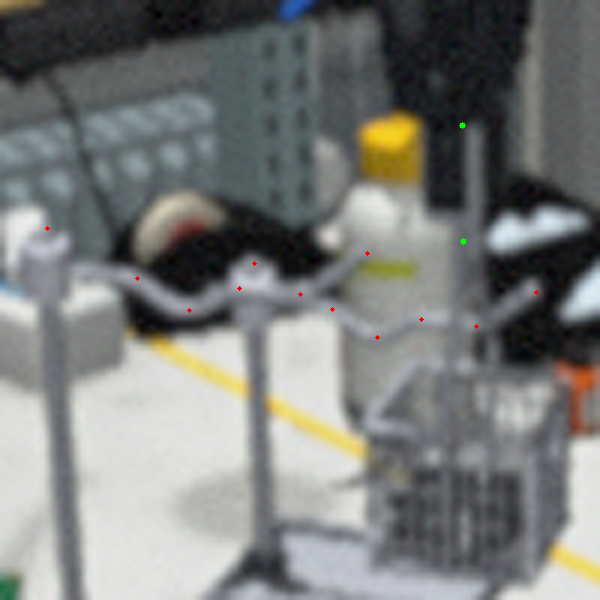

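```bash
python3 -m inch '[[6,0.5,2,0,1],[14,1,4,0,1],[23,2,5,0,1],[30,2.4,0,0,1],[36,3,-5,0,1],[42,3.4,-10,0,1],[48,3.8,-15,0,1],[53,4.2,-19,0,1],[56,4.5,-21.5,0,1],[58,4.6,-23,0,1],[58,4.6,-23,0,1],[58,4.6,-23,0,1]]'
python3 - <<'E'
from h import *
from rig import eyes
j=eyes.camera('side')['img'][:,:,::-1];cv2.imwrite('pics/s3.png',j);j=j[140:210,200:290];j=cv2.resize(j,(720,560),interpolation=2)
cv2.imwrite('pics/g4.png',j)
E
```

```text
time: 7.3
position: [0.5719, 0.167, 0.3901]
orientation: [3.139, 0.121, -0.0]
force: [-0.2, 0.4, -1.7]
width: 0.0266
grip_force: 49.3
```

View pics/g4.png

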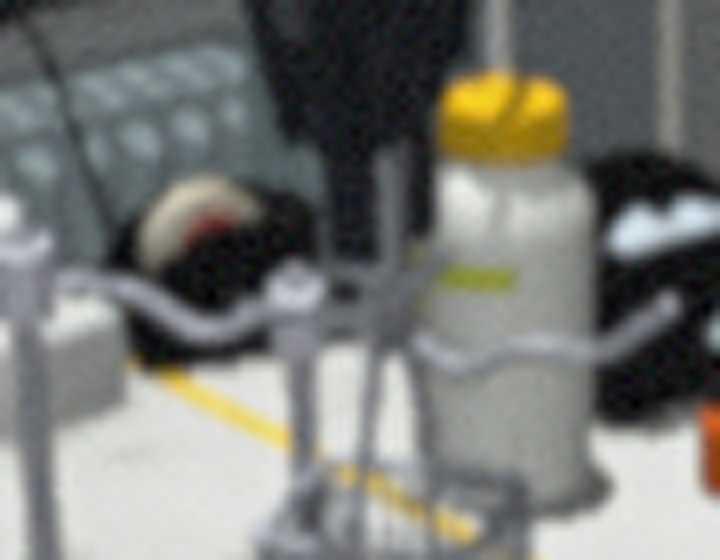

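```bash
python3 -m inch '[[4,0.3,-2.5,0,1],[9,0.7,-4.5,0,1],[15,1.2,-6,0,1],[22,1.8,-6.5,0,1],[29,2.3,-6.5,0,1],[36,2.9,-7,0,1],[42,3.4,-9.5,0,1],[48,3.8,-13,0,1],[53,4.2,-16.5,0,1],[56,4.5,-18.5,0,1],[57,4.6,-19.5,0,1],[57,4.6,-20.5,0,1],[57,4.6,-20.5,0,1],[57,4.6,-20.5,0,1]]'
python3 - <<'E'
from h import *
from rig import eyes
j=eyes.camera('side')['img'][:,:,::-1];j=j[140:230,190:290];j=cv2.resize(j,(666,600),interpolation=2)
cv2.imwrite('pics/g5.png',j)
E
```

```text
time: 8.52
position: [0.6287, 0.1716, 0.3697]
orientation: [3.139, 0.121, -0.0]
force: [0.3, -0.0, -2.2]
width: 0.0269
grip_force: 49.4
```

View pics/g5.png

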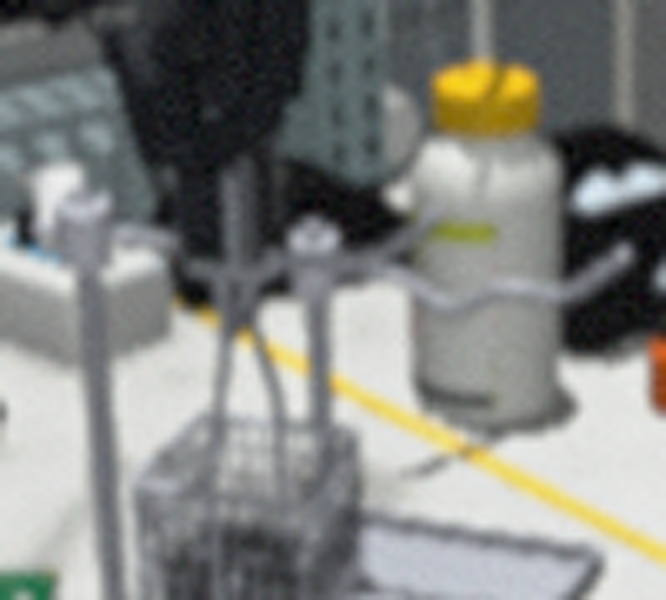

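```bash
python3 -m inch '[[0,0,-1,0,1],[0,0,-2,0,1],[0,0,-2,0,1],[0,0,-2,0,1]]'
```

```text
time: 8.9
position: [0.6288, 0.1717, 0.3688]
orientation: [-3.139, -0.121, -0.002]
force: [-1.4, -1.1, 5.9]
width: 0.0268
grip_force: 50.1
```

```bash
python3 -m inch '[[0,0,1,0,1],[0,0,1,0,1],[0,0,1,0,0.66],[0,0,1,0,0.6],[0,0,1,0,0.5],[0,0,1,0,0.3],[0,0,1,0,0.1],[0,0,1,0,0],[0,0,1,0,0],[0,0,8,0,0],[0,0,20,0,0],[0,0,40,0,0],[0,0,65,0,0],[0,0,85,0,0],[0,0,95,0,0],[0,0,95,0,0],[0,0,95,0,0]]'
python3 - <<'E'
from h import *
from rig import eyes
j=eyes.camera('side')['img'][:,:,::-1];cv2.imwrite('pics/s4.png',j)
E
```

```text
time: 10.32
position: [0.6288, 0.1716, 0.4625]
orientation: [3.139, 0.121, 0.0]
force: [0.1, -0.7, -1.2]
width: 0.0851
grip_force: 0.0
```

```bash
python3 -m inch '[[-8,-16,0,0,0],[-24,-50,0,2,0],[-40,-87,0,4,0],[-57,-124,0,4.6,0],[-74,-161,0,4.6,0],[-90,-197,0,4.6,0],[-105,-230,0,4.6,0],[-118,-257,0,4.6,0],[-128,-277,0,4.6,0],[-134,-288,0,4.6,0],[-136,-292,0,4.6,0],[-136,-292,-10,4.6,0],[-136,-292,-30,4.6,0],[-136,-292,-50,4.6,0],[-136,-292,-70,4.6,0],[-136,-292,-85,4.6,0],[-136,-292,-95,4.6,0],[-136,-292,-95,4.6,0],[-136,-292,-95,4.6,0]]'
python3 - <<'E'
from h import *
from rig import eyes,get_obs
print(get_obs()['joint_positions'].round(2))
j=eyes.camera('side')['img'][:,:,::-1];cv2.imwrite('pics/s5.png',j)
# tab of the shallow basket: bright pixels per row around column 314
g=cv2.cvtColor(j,cv2.COLOR_BGR2GRAY)
for r in range(162,206,3): print(r,g[r,300:330])
p0=proj('side',[.493,-.120,.128]);p1=proj('side',[.493,-.120,.094]);print(p0,p1)
o=cv2.cvtColor(cv2.imread('pics/side0.png'),cv2.COLOR_BGR2GRAY)
d=(cv2.absdiff(g,o)>35).astype(np.uint8)[150:300,180:290]
for r in range(0,150,6):print(150+r,''.join('.#'[v] for v in d[r]))
E
```

```text
time: 11.95
position: [0.4934, -0.1196, 0.367]
orientation: [-3.131, -0.249, 0.002]
force: [-0.1, -0.5, 1.5]
width: 0.0857
grip_force: 0.0
[-0.26  0.24  1.77  0.    1.13  1.15]
162 [101  99 102 100  96  99  97 111 118 113 112 126 113  88  79  78  80  83
  82  79  81  82  78  77  80  78  79  80  83  81]
165 [ 44  37  41  68  80  90  99 110 122 116 117 129 114  90  73  83  83  77
  84  81  82  82  82  77  82  80  82  79  84  78]
168 [ 18  24   8  18  19  25  29  48  62  69  92 117 105  85  83  81  80  80
  85  82  77  77  81  80  78  78  81  78  81  79]
171 [122  93  40  24  26  24  15  24  25   9  10  22  30  65  87  88  83  79
  76  82  83  83  87  95 101 106 112 110 106 110]
174 [ 90  44  18  14  20  22  15  13  20  20   5  11  23  56  90  99 102 112
 110 111 115 112 109 108 107 105 105 108 103 105]
177 [ 17  14  16  24  13  16  21  13  20   9  15  16  32  67  95 100 101 103
 104 109 103 103 106 103 111 109 103 106 107 106]
180 [ 21  24  15  18   2  19  16  25  25  28  43  47  68  94 102  94 103 105
 107 107 104 105 109 105 110 107 110 109 106 108]
183 [ 22  41  48  49  65  83  90  
[... 3212 characters left out ...]
..........
264 .................................####.........................................................................
270 .................................##################...........................................................
276 ...................#####################..#..##..###..........................................................
282 ....................###..##.##..#..#####..##..#..####.........................................................
288 ....................###...#.........####....###########.......................................................
294 .....................##########################.#######.......................................................
```

```bash
python3 -m inch '[[0,0,-25,0,0],[0,0,-50,0,0],[0,0,-72,0,0],[0,0,-88,0,0],[0,0,-97,0,0],[0,0,-100,0,0],[0,0,-100,0,0.3],[0,0,-100,0,0.5],[0,0,-100,0,0.7],[0,0,-100,0,0.8],[0,0,-100,0,0.9],[0,0,-100,0,1],[0,0,-100,0,1],[0,0,-100,0,1],[0,0,-100,0,1],[0,0,-100,0,1]]' 50
```

```text
time: 13.33
position: [0.4933, -0.1207, 0.2685]
orientation: [3.13, 0.247, 0.003]
force: [-0.9, -2.8, 5.7]
width: 0.0269
grip_force: 49.5
```

```bash
python3 -m inch '[[0,0,4,0,1],[0,0,12,0,1],[0,0,25,0,1],[0,0,40,0,1],[0,0,56,0,1],[0,0,70,0,1],[0,2,80,0,1],[0,7,86,-0.5,1],[-1,16,88,-1,1],[-1,28,88,-2,1],[-2,43,88,-3,1],[-2,59,88,-4,1],[-3,75,88,-5,1],[-3,91,88,-5.5,1],[-3,107,88,-6,1],[-4,121,88,-6.5,1],[-4,133,88,-7,1],[-4,143,88,-7.5,1],[-4,150,88,-7.5,1],[-4,154,88,-7.5,1]]'
python3 -m inch '[[0,1,0,0,1],[0,1,0,0,1],[0,1,0,0,1],[0,1,0,0,1],[0,1,0,0,1]]'
python3 - <<'E'
from h import *
from rig import eyes,get_obs
o=get_obs();P=o['position']
j=eyes.camera('side')['img'][:,:,::-1];cv2.imwrite('pics/s6.png',j)
g=cv2.cvtColor(j,cv2.COLOR_BGR2GRAY);f=cv2.cvtColor(cv2.imread('pics/s5.png'),cv2.COLOR_BGR2GRAY)
for z in(.128,.094,.03,0):print('axis at',z,proj('side',[P[0],P[1],P[2]-.2685+z]).round(1))
a=np.radians(1.5)
print('tip',proj('side',[.604-.073*np.cos(a),.037-.073*np.sin(a),.159]))
q=proj('side',[P[0],P[1],P[2]-.2685+.1]).astype(int)
for r in range(q[1]-8,q[1]+44,3):print(r,q[0]-24,g[r,q[0]-24:q[0]+25])
E
```

```text
time: 15.0
position: [0.4887, 0.0347, 0.3551]
orientation: [-3.141, -0.043, 0.002]
force: [-0.2, -1.4, -2.5]
width: 0.027
grip_force: 49.5
time: 15.42
position: [0.489, 0.0342, 0.3555]
orientation: [3.141, 0.041, -0.0]
force: [0.7, -0.9, -3.0]
width: 0.0265
grip_force: 49.5
axis at 0.128 [300.3 158.9]
axis at 0.094 [300.1 171.9]
axis at 0.03 [299.6 195.5]
axis at 0 [299.4 206.2]
tip [283.94933435 178.28809543]
161 276 [ 18  29  20  23  24  12  18  20  16  24  23  46  64  86  88  93  98 100
  84  55  24  30  35  27  44  73  90  72  44  31  60 100 121 112 112 125
 118  92  78  83  84  82  83  83  81  80  86  85  78]
164 276 [ 11  23  24  43  35  27  14  28  65  94 100  90  73  59  49  52  50  69
  77  55  25  29  31  30  48  77  92  75  39  28  61 102 120 117 114 127
 112  91  78  79  85  78  80  82  83  80  79  78  75]
167 276 [ 67 124 178 205 205 185 166 171 192 218 219 210 196 171 159 137 102  71
  69  51  33  29  36  33  50  90 101  70  40  30  51  79  95  98 116 130
 119  89  76  80  80  78  81  80  83  79  77  82  85]
170 276 [135 184 201 192 179 164 136 115  94  82  61  48  36  
[... 2357 characters left out ...]
84  85  95  94  93 103
  98 102 147 200 224 224 223 226 223 222 223 224 223]
206 276 [224 225 225 222 225 224 229 224 192 137  99 104 126 144 140 110  74  67
  84  89 101 102  80  62  57  62  85  74  72  85  75  76  99 106 112 116
 136 180 217 225 223 222 221 220 220 218 217 218 220]
209 276 [222 222 224 224 223 224 225 221 209 181 161 157 150 156 162 150 136 134
 122 119 116 122 123 112 106 111 115 110 109 106  90  78 100 112 124 170
 213 226 223 221 220 218 210 205 199 191 187 189 193]
212 276 [226 226 226 226 225 227 224 226 227 228 226 226 227 227 227 225 225 224
 226 224 220 216 211 208 196 190 194 192 186 170 167 168 166 184 206 221
 221 224 222 222 222 221 217 214 209 206 194 191 183]
```

```bash
python3 -m inch '[[6,0.1,1,0,1],[13,0.3,1.5,0,1],[20,0.5,2,0,1],[26,0.7,1,0,1],[33,0.9,-4,0,1],[39,1,-8.5,0,1],[45,1.2,-13,0,1],[51,1.3,-18,0,1],[56,1.4,-22.5,0,1],[59,1.5,-25,0,1],[61,1.6,-26.5,0,1],[61,1.6,-26.5,0,1],[61,1.6,-26.5,0,1]]'
```

```text
time: 16.55
position: [0.5499, 0.0362, 0.3291]
orientation: [3.141, 0.042, -0.001]
force: [0.2, 0.9, -2.3]
width: 0.0272
grip_force: 49.4
```

```bash
python3 -m inch '[[4,0.1,-2.5,0,1],[9,0.2,-4.5,0,1],[15,0.4,-6,0,1],[22,0.6,-6.5,0,1],[29,0.8,-6.5,0,1],[36,0.9,-7,0,1],[42,1.1,-9.5,0,1],[48,1.2,-13,0,1],[53,1.4,-16.5,0,1],[56,1.5,-18.5,0,1],[57,1.5,-19.5,0,1],[57,1.5,-20,0,1],[57,1.5,-20,0,1],[57,1.5,-20,0,1]]'
python3 - <<'E'
from h import *
from rig import eyes
j=eyes.camera('side')['img'][:,:,::-1];cv2.imwrite('pics/s7.png',j)
d=np.abs(j.astype(int)-cv2.imread('pics/s5.png')).max(2)>30
for r in range(165,235,3):print(r,''.join('.#'[int(v)] for v in d[r,225:320]))
a=np.radians(1.5)
for z in(.123+.044,.123,.039+.03,.039):print(proj('side',[.604,.037,z]).round())
E
```

```text
time: 17.72
position: [0.6067, 0.0378, 0.3092]
orientation: [3.141, 0.042, -0.0]
force: [0.8, 0.3, -1.6]
width: 0.0269
grip_force: 49.4
165 ...................#####################.......................................................
168 ......................#################........................................................
171 .......................######..########..................................................#.....
174 ..............................#########.................................................##.....
177 ...........................############........................................................
180 ..........................############.........................................................
183 .........................##########...############.............................................
186 ................................##.............................................................
189 ..............................#####............................................................
192 ..............................#####.........................
[... 783 characters left out ...]
###...............................##################
219 ................................############...........................................########
222 ............................###........................................................########
225 ........................#############################...............................###########
228 .......................############################..###.................................######
231 ......................###########################..####################........................
234 ................................###############..########################################......
[257. 172.]
[258. 188.]
[258. 207.]
[258. 217.]
```

```bash
python3 -m inch '[[0,0,-1,0,1],[0,0,-2,0,1],[0,0,-2,0,1],[0,0,-2,0,1]]'
```

```text
time: 18.1
position: [0.6069, 0.0377, 0.3077]
orientation: [3.141, 0.042, 0.001]
force: [-1.8, -0.1, 1.1]
width: 0.0267
grip_force: 50.0
```

```bash
python3 -m inch '[[0,0,0.3,0,1],[0,0,0.3,0,0.66],[0,0,0.3,0,0.6],[0,0,0.3,0,0.5],[0,0,0.3,0,0.3],[0,0,0.3,0,0.1],[0,0,0.3,0,0],[0,0,0.3,0,0],[0,0,8,0,0],[0,0,20,0,0],[0,0,45,0,0],[0,0,80,0,0],[0,0,115,0,0],[0,0,140,0,0],[0,0,150,0,0],[0,0,150,0,0]]'
python3 -m inch '[[-10,-10,0,0,0],[-40,-40,0,0,0],[-70,-75,0,0,0],[-100,-110,0,0,0],[-130,-145,0,0,0],[-155,-180,0,0,0],[-180,-215,0,0,0],[-200,-250,0,0,0],[-215,-285,0,0,0],[-230,-320,0,0,0],[-240,-350,0,0,0],[-245,-375,0,0,0],[-250,-390,0,0,0],[-250,-390,0,0,0],[-250,-390,0,0,0]]'
python3 - <<'E'
from h import *
from rig import eyes
import time
j=eyes.camera('side')['img'][:,:,::-1];cv2.imwrite('pics/s8.png',j)
t=eyes.camera('top')['img'][:,:,::-1];cv2.imwrite('pics/t8.png',t)
a0=cv2.imread('pics/side0.png');t0=cv2.imread('pics/top0.png')
k=eyes.camera('side')['img'][:,:,::-1];print('motion',np.abs(k.astype(int)-j).max(2).__gt__(30).sum())
def blobs(x,y,n):
    d=(np.abs(x.astype(int)-y).max(2)>35).astype(np.uint8)
    d=cv2.morphologyEx(d,cv2.MORPH_CLOSE,np.ones((3,3)))
    N,_,s,c=cv2.connectedComponentsWithStats(d)
    for i in range(1,N):
        if s[i][4]>12:print(n,s[i],c[i].round())
blobs(j,a0,'side');blobs(t,t0,'top')
def box(n,c,yaw,zs):
    a=np.radians(yaw);R=np.array([[np.cos(a),-np.sin(a)],[np.sin(a),np.cos(a)]])
    q=np.array([proj(n,[*(c+R@[sx*.033,sy*.033]),z]) for sx in(1,-1) for sy in(1,-1) for z in zs]);print('exp',n,q.min(0).round(),q.max(0).round())
for n in('side','top'):
    box(n,[.624,.172],4.6,(.059,.119));box(n,[.604,.037],1.5,(.039,.069))
d=np.abs(j.astype(int)-a0).max(2)>30
for r in range(165,240,3):print(r,''.join('.#'[int(v)] for v in d[r,200:300]))
E
```

```text
time: 19.43
position: [0.607, 0.0377, 0.4605]
orientation: [-3.141, -0.042, -0.01]
force: [-0.4, 0.9, 0.3]
width: 0.0849
grip_force: 0.0
time: 20.68
position: [0.3565, -0.3525, 0.455]
orientation: [-3.138, -0.039, 0.004]
force: [0.0, 0.7, -0.4]
width: 0.0854
grip_force: 0.0
motion 46
side [ 366    0   54   64 1514] [387.  27.]
side [446   0  10  25 194] [450.  12.]
side [  437     0    75   273 11080] [481. 133.]
side [446  34  12  73 308] [450.  74.]
side [375  68  15  35 323] [381.  85.]
side [375 133  17   8  46] [383. 137.]
side [ 208  165   66   86 1965] [237. 215.]
side [313 170   4   6  16] [314. 172.]
side [254 173   6  14  51] [257. 179.]
side [255 190   6   8  23] [258. 193.]
side [301 192  26  27 479] [314. 208.]
side [505 196   7  14  48] [508. 203.]
side [499 216   5  16  39] [501. 223.]
side [481 243  12   8  35] [487. 246.]
side [214 244  34  16 366] [232. 252.]
side [ 198  260   41   59 1628] [218. 293.]
side [452 275   9   8  29] [456. 279.]
top [220 164  23  36 665] [231. 183.]
top [264 176  25  29 593] [276. 191.]
top [156 191  31  31 566] [171. 205.]
top [314 216 
[... 2355 characters left out ...]
########.....##.............##########................................
222 .........###########################..####.........#######.####.....................................
225 .........#########################..#######......########################...........................
228 ..........#############################........###########################..........................
231 .........#####################.#........#....###.#######################............................
234 .............######################..#......................#########...............................
237 ............##............########.#................................................................
```

```bash
python3 -m inch '[[0,0,0,0,0],[0,0,0,0,0],[0,0,0,0,0],[0,0,0,0,0],[0,0,0,0,0],[0,0,0,0,0],[0,0,0,0,0],[0,0,0,0,0],[0,0,0,0,0],[0,0,0,0,0],[0,0,0,0,0],[0,0,0,0,0],[0,0,0,0,0],[0,0,0,0,0],[0,0,0,0,0],[0,0,0,0,0],[0,0,0,0,0],[0,0,0,0,0],[0,0,0,0,0],[0,0,0,0,0]]'
python3 - <<'E'
from h import *
from rig import eyes
f=[eyes.camera('side')['img'].astype(int)[155:260,195:300] for _ in range(6)]
for k in f[1:]:print((np.abs(k-f[0]).max(2)>30).sum())
s=cv2.imread('pics/s8.png')[155:260,195:300,::-1].astype(int);print('vs s8',(np.abs(f[-1]-s).max(2)>30).sum())
for o,c in((f[-1],(.624,.172,.183)),(f[-1],(.604,.037,.123))):
    for dz in(.044,.02,0,-.05):print(proj('side',[c[0],c[1],c[2]+dz]).round(1))
d=np.abs(f[-1]-cv2.imread('pics/side0.png')[155:260,195:300,::-1]).max(2)>30
for r in(10,16,22,28,34):print(155+r,195+np.flatnonzero(d[r]))
E
```

```text
time: 22.5
position: [0.3569, -0.3523, 0.4571]
orientation: [3.141, 0.042, 0.0]
force: [-0.8, 0.3, 0.1]
width: 0.0853
grip_force: 0.0
0
0
0
0
0
vs s8 0
[225.3 165.7]
[225.9 175.6]
[226.3 183.7]
[227.4 203.3]
[257.2 172.3]
[257.4 180.9]
[257.6 188. ]
[258.  205.2]
165 [223 224 225 227]
171 [222 223 224 225 226 227 228]
177 [222 223 224 225 226 227 228 255 256 257 258]
183 [221 222 223 224 225 226 227 228 255 256 257 258]
189 [222 223 224 225 226 227 228 258]
```

Both baskets hang still at the predicted places.

```bash
python3 -c "
from rig import order;print(order.job_done())"
```

```text
the job is handed in; nothing more can be done
None
```

The job is handed in: the deep basket hangs in the tall stand's dip and the shallow one in the short stand's dip, both still, and the side camera shows no bystander moved; I had no pictures left to look inside the baskets after hanging, so the heat sinks being in place is not confirmed by eye.

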